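# Seat a board in the test fixture, shut the lid and press its sunken reset key

### The arm

A 6-joint arm with a two-finger parallel gripper is mounted at the origin on a cart in front of the work surface, level with it; the furniture and walls round the work are solid. World frame = base frame: x ahead of the robot, y to its left, z up, the work surface at z = 0. Lengths are in m, angles in rad, forces in N, time in s.
With the tool pointing down it reaches from about 0.25 to 0.775 m from the base axis. Payload 4 kg.
Tool frame: the origin (TCP) lies on the centre line of the jaws, within the pads' length; the fingertips stand 14 mm ahead of it and the grasp point (between the pads) lies 5 mm behind it (robot.tcp_to_tips is the distance from the TCP to the fingertips, in m); z points along the fingers, y is the line along which they close (so a half turn about z gives the same grasp; the last joint's range is limited). The gripper opens to 94 mm and grips with 3 to 60 N. Pads are 16 mm wide; open, the fingers measure 119 mm over their backs; the gripper's body (75 mm by 177 mm) begins 78 mm behind the grasp point.
Start: joints at [1.224, 0.087, 1.371, -0, 1.684, -0.103], TCP at [0.133, 0.534, 0.22] pointing down, gripper open.
Joint ranges: [-3.1, 3.1], [-0.76, 2.03], [0.27, 2.55], [-1.08, 4.22], [0.17, 2.65], [-2.57, 2.57]. Speed limits (rad/s): [2.79, 2.79, 3.14, 3.14, 3.14, 3.14].

### API

Orientations are given as [roll, pitch, yaw] about the fixed x, y, z axes, in that order (R = Rz(yaw) Ry(pitch) Rx(roll)).
In Python, from bench import robot gives the robot as it stands.
- The arm moves only by the tool carry_out, never from a script. Its argument "increments" is a list of rows, each a list of 3 entries, a list of its own where there are three numbers: the closure in counts, from 0 (fully open) to 255 (shut), then the shift along the tool's x, y, z in mm, then the turn about the tool's z in degrees. In form: [[fingers, [dx, dy, dz], twist], ...]. A call has 1 to 8 rows; each row shifts and turns the commanded pose from where the row before left it, along the tool's axes as they then stand; what a row does not reach is not made up. A row lasts 1/10 s, in which the tool goes at most 50 mm and 8.59 degrees, less where a joint would pass 70% of its speed; a pose out of reach is approached as far as the arm can. A call with a gripper value outside its range is refused whole. The fingers move at their own pace and stop on an object; the grip force is fixed at half the most. Time passes only in rows, so rows that do not move let the fingers close. It gives the time, the measured TCP pose, the force, the opening and the grip force at its end, in the units of the state.
- robot.get_obs(): the state, without advancing time (a new reading comes with each control period).
- robot.snapshot(name): name is "scene" or "top"; returns the picture (420x560x3 uint8, blue, green, red); there is no depth.
- robot.get_calibration(name): a dict with "vfov" (degrees; the focal length in pixels is half the picture's height over the tangent of half this angle, whatever the lens; pixels are square), "cx", "cy" (the principal point, pixels), "T" (4x4, takes a point from camera to world coordinates). Camera axes: x right, y down, z forward; pixel columns grow to the right and rows downward; lengths in m; the calibration is good to about 2 mm. A picture is of the moment at which its call begins. get_calibration takes no time and is no camera call.
- robot.close_job(): hands the job in; it is judged then, once.
The state is a dict: "time": time; "joint_positions": joint angles; "qvel": joint speeds; "joint_torque": joint torques, N m; "tool_pos": TCP position; "ee_rot": TCP orientation; "wrist_force": force on the tool from outside, world axes, zero at the start; "wrist_torque": the same for the moment, N m; "width": finger opening in m; "finger_force": force on a finger pad.
Only numpy, scipy, OpenCV 4.12 (cv2) and the standard library are available. Lean on these libraries where they do the work, as an engineer would, in place of code of your own. Each camera call takes 0.05 s, during which the arm holds its last target. There are 200 camera calls.

### The job

The blue circuit board sits half drawn out of the bench test fixture. With shut fingers push it along its nest until it is fully home against the rear stop, push the raised clear lid down until it lies fully shut over the board, then reach a fingertip down the blue square well in the lid and press the sunken red reset key right down; keep it down for about a second, then let go and draw out. It is all pushing and pressing: do not lift the board, leave the lid shut and the board home, and do not disturb the pliers, tweezers, plug and screw tub around the fixture.

Things in the scene. Friction and masses are not known exactly. Their poses are not given: they have to be found in the camera images.
- test_fixture: Grey bench test fixture (bed of pins) with black top, fixed to the table, 173 x 152 mm. Origin on the table; x points to its rear (hinge side), y to its left, z up. Case from x = -78 to +95 mm. The board's nest is a channel open at the front: ledges (top z = 50 mm, inner edges y = +-34 mm) carry the board's sides between guide rails 4.5 mm high, 1.5 mm play.
- nest_stop (a point): Middle of the rear stop's face, at fixture x = +50 mm, y = 0, z = 51 mm; fixture axes. The stop is 56 mm high. Between the ledges the nest's floor lies at z = 38 mm, open to the front, so a fingertip can follow the board's front edge along the middle of the nest. The brass pins under the board touch nothing.
- circuit_board: Blue circuit board, loose, about 80 g, 62 mm (its x) by 86 mm (y), parts up to 13 mm high. Origin at its middle, 2 mm below the bare board, which lies at world z 50 to 52 mm in the nest, axes along the fixture's. Starts with its origin at fixture x = -11 to -1 mm; home against the rear stop the origin is at fixture x = +19 mm, y = 0. Slides easily (under 1 N).
- board_front (a point): Middle of the board's front edge, half-way up the 2 mm thick board, 31 mm before its origin. Push here towards fixture +x.
- press_lid (a joint): Lid hinge, rad: 0 = shut (a stop), grows as the lid's front rises; starts at 1.45 to 1.65 (about upright). Stiff hinge: the lid stays at any angle where it is left; 2 to 4 N at its front edge moves it.
- lid_hinge (a point): Middle of the lid's hinge axis, at fixture x = +75 mm, y = 0, z = 66 mm; the axis runs along fixture y. The point turns with the lid: x points from the lid's front edge to the hinge, z out of its upper face.
- lid_push (a point): Point on the upper (outer) face of the clear lid, 112 mm from the hinge axis, on its middle line; z = outward normal. Lid 6 mm thick, 140 mm wide, front edge 141 mm from the hinge. Open, this face looks to the rear: push it forward from behind, then down. Shut, it is 71 mm above the table. Flat strip here, 85 to 129 mm from the hinge, between well collar and front bar (4 mm proud).
- well_mouth (a point): Centre of the mouth of the square well in the lid: a blue collar, inside 46 x 46 mm, walls 3 mm, sides along the lid's x and y, rim 24 mm above the lid's face, open below; turns with the lid (z out of the mouth). Shut, the rim is 95 mm above the table, straight above the reset key of a board that is home.
- key_top (a point): Centre of the top of the red reset key, a round cap 16 mm across on the board (7 mm to the rear and 13 mm right of the board's origin). About 70 mm above the table, 25 mm below the rim of the shut well.
- reset_key (a joint): Travel of the reset key, m: 0 = up, 0.004 = right down (a stop), pressed beyond 0.003. Springs back; 1.6 N starts it, 4.8 N holds it right down.
- long_nose_pliers: Long-nose pliers, blue grips, 156 x 49 x 13 mm, loose, right of the fixture; leave alone. Origin under the middle.
- tweezers: Steel tweezers, 122 x 10 x 8 mm, loose, on the right; leave alone. Origin under the middle.
- harness_plug_1: White nylon plug, 20 x 23 x 18 mm, loose, on the left; leave alone. Origin under the middle.
- screw_tub: Clear tub of screws, red lid, 58 mm across, 53 mm high, loose, on the left; leave alone. Origin under the middle.
Not all that is in view belongs to the job. Leave any green or orange look-alike of the circuit_board alone.

How it is judged:
By the outcome, as a careful person would: the job done as asked, in the order asked, and still so for the second after the job is handed in, with the robot touching nothing.
It also fails if it takes over 58 s, if anything falls off the work surface, if the arm or the gripper's body presses on something with over 40 N, if the wrist force passes 120 N, or if a joint passes its speed limit or range.

## Working session

There is one attempt and no reset: what is moved stays moved. The work goes in short steps, Python scripts to look and compute and a tool call to move; the robot and the scene stay as the last step left them, time stands still between calls to the robot, and variables do not carry over. Pictures are saved under pics/ and viewed, at most 10 in all, crops included, and the job is handed in when it is done.

Besides the shell and the picture viewer there is one more tool, called after "Emit:" as name(argument=value, ...) on one line, values as JSON. carry_out: Moves the arm, as the interface text tells. Its arguments: {"type":"object","properties":{"increments":{"type":"array","items":{"type":"array"}}},"required":["increments"]}

```bash
mkdir -p pics; ls; python3 - <<'E'
from bench import robot
import cv2,numpy as np
for n in("scene","top"):
    cv2.imwrite(f"pics/{n}0.png",robot.snapshot(n)); c=robot.get_calibration(n); print(n,c["vfov"],c["cx"],c["cy"],np.round(c["T"],3).tolist())
o=robot.get_obs(); print({k:np.round(v,3).tolist() for k,v in o.items()}, robot.tcp_to_tips)
E
```

```text
pics
scene 51.26407780261241 283.0046546719477 209.17829566978634 [[0.491, -0.536, 0.687, -0.094], [-0.871, -0.319, 0.374, -0.14], [0.019, -0.782, -0.623, 0.614], [0.0, 0.0, 0.0, 1.0]]
top 48.565895676395066 282.85808300209646 209.9251383546832 [[-0.067, -0.974, 0.217, 0.311], [-0.998, 0.067, -0.008, 0.189], [-0.007, -0.217, -0.976, 1.077], [0.0, 0.0, 0.0, 1.0]]
{'time': 0.1, 'joint_positions': [1.224, 0.088, 1.372, -0.0, 1.684, -0.103], 'qvel': [0.0, -0.002, -0.004, 0.002, -0.002, 0.0], 'joint_torque': [0.002, -34.125, -30.33, 0.072, 0.031, -0.0], 'tool_pos': [0.133, 0.533, 0.218], 'ee_rot': [-3.14, -0.0, 2.898], 'wrist_force': [-0.59, 0.163, -0.438], 'wrist_torque': [-0.034, 0.058, 0.003], 'finger_force': 0.0, 'width': 0.094} 0.014
```

View pics/scene0.png

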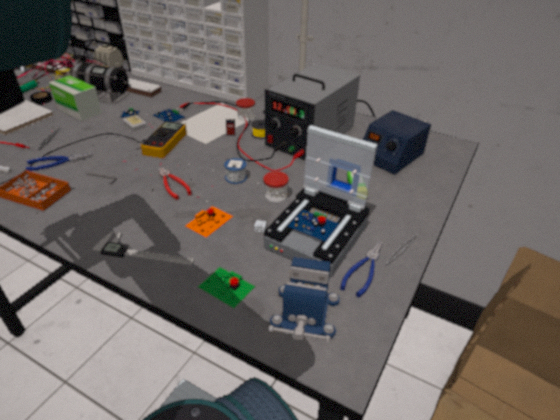

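View pics/top0.png

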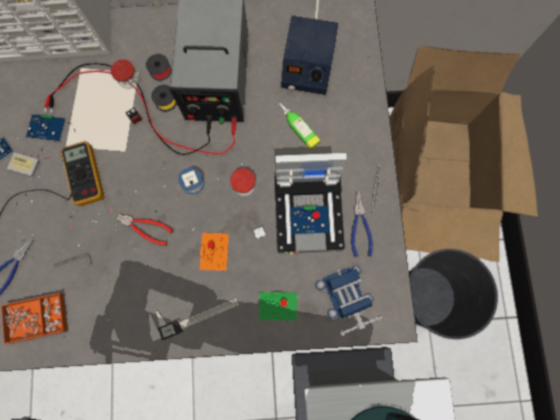

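The scene view shows the fixture at about (320,220) with its lid upright. In the top view the case spans about (275..345, 150..252), the lid stands at row 160 and the red key is at (316,215).

```bash
python3 - <<'E'
import cv2,numpy as np
a=cv2.imread("pics/top0.png")[140:265,260:385]; b=cv2.imread("pics/scene0.png")[115:265,255:385]
cv2.imwrite("pics/crop0.png",np.hstack([cv2.resize(a,(420,420),interpolation=2),cv2.resize(b,(364,420),interpolation=2)]))
E
cat > h.py <<'E'
import numpy as np,cv2
from bench import robot
def ray(n,u,v):
    c=robot.get_calibration(n); f=210/np.tan(np.radians(c["vfov"])/2); T=np.array(c["T"])
    return T[:3,3],T[:3,:3]@np.array([(u-c["cx"])/f,(v-c["cy"])/f,1])
def plane(n,u,v,z):
    o,d=ray(n,u,v); return o+d*(z-o[2])/d[2]
def proj(n,p):
    c=robot.get_calibration(n); f=210/np.tan(np.radians(c["vfov"])/2); T=np.array(c["T"])
    q=T[:3,:3].T@(np.asarray(p)-T[:3,3]); return np.array([c["cx"]+f*q[0]/q[2],c["cy"]+f*q[1]/q[2]])
def tri(a,b):
    (o1,d1),(o2,d2)=ray("top",*a),ray("scene",*b)
    s=np.linalg.lstsq(np.c_[d1,-d2],o2-o1,rcond=None)[0]; p,q=o1+d1*s[0],o2+d2*s[1]
    return (p+q)/2,np.linalg.norm(p-q)
def red(n,roi,im=None):
    im=robot.snapshot(n) if im is None else im
    x,y,w,h=roi; hs=cv2.cvtColor(im[y:y+h,x:x+w],cv2.COLOR_BGR2HSV)
    m=cv2.inRange(hs,(0,140,90),(8,255,255))|cv2.inRange(hs,(172,140,90),(180,255,255))
    k,l,s,c=cv2.connectedComponentsWithStats(m); i=1+np.argmax(s[1:,4]); return c[i]+[x,y],s[i]
E
python3 - <<'E'
from h import *
a=red("top",(285,195,50,45),cv2.imread("pics/top0.png")); b=red("scene",(305,205,35,30),cv2.imread("pics/scene0.png"))
print(a,b,tri(a[0],b[0]),plane("top",*a[0],.069),plane("scene",*b[0],.069))
E
```

```text
(array([315.54347826, 214.54347826]), array([27, 16,  8,  8, 46], dtype=int32)) (array([321.38636364, 219.02272727]), array([13, 11,  8,  7, 44], dtype=int32)) (array([0.51991396, 0.10806321, 0.06721828]), np.float64(0.0009051792301686277)) [0.51930526 0.10859615 0.069     ] [0.51822286 0.10690349 0.069     ]
```

View pics/crop0.png

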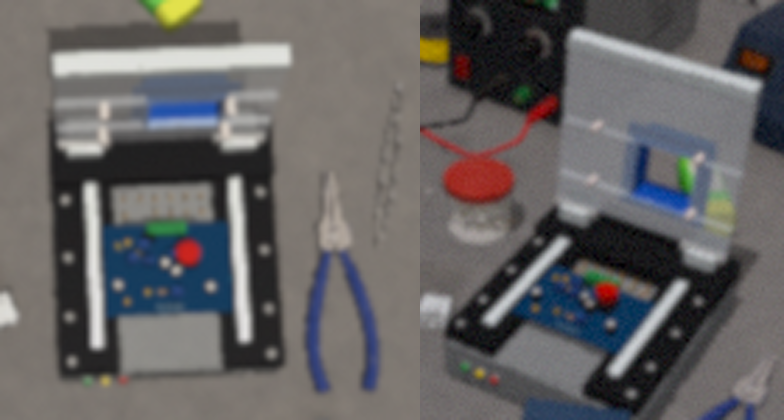

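The crop shows the white rails (left from (91,183) to (98,348), right from (235,178) to (245,342)), the board's front edge at row ~312, the upright lid with its bar on top, and the blue well.

```bash
python3 - <<'E'
from h import *
im=cv2.imread("pics/top0.png"); g=im.min(2)
P=[]
for x0,x1 in((282,292),(326,336)):
    # rail centre per row
    pts=[]
    for v in range(197,240):
        w=np.clip(g[v,x0:x1].astype(float)-110,0,None)
        if w.sum()>100: pts.append(plane("top",(w*np.arange(x0,x1)).sum()/w.sum(),v,.054)[:2])
    pts=np.array(pts); vx,vy,cx,cy=cv2.fitLine(pts.astype(np.float32),2,0,.01,.01).ravel(); P.append((cx,cy,vy/vx)); print(len(pts),cx,cy,np.degrees(np.arctan2(vy,vx)),pts[[0,-1]])
t=lambda u,v:(260+u/3.36,140+v/3.36); s=lambda u,v:(255+(u-420)/2.8,115+v/2.8)
for nm,a,b in(("FL",(62,376),(447,338)),("railLfront",(98,348),(488,323)),("railRfront",(246,342),(614,374)),("railRrear",(234,178),(686,284)),("railLrear",(91,183),(567,240)),("boardFL",(104,316),(515,318)),("boardFR",(231,308),(612,350)),("lidL",(54,65),(572,37)),("lidR",(291,56),(757,85))):
    print(nm,np.round(tri(t(*a),s(*b))[0],4),np.round(tri(t(*a),s(*b))[1],4))
for u,v in((62,376),(284,362)): print(plane("top",*t(u,v),.05))
E
```

```text
43 0.5189802 0.17049642 -1.4079252 [[0.56739652 0.1697374 ]
 [0.47124068 0.171985  ]]
43 0.51232076 0.07369262 -1.3784914 [[0.56069041 0.0726908 ]
 [0.46458154 0.07475438]]
FL [0.4468 0.1948 0.0401] 0.0032
railLfront [0.4616 0.1701 0.0539] 0.0024
railRfront [0.4586 0.0727 0.0553] 0.0022
railRrear [0.5713 0.0694 0.0534] 0.0044
railLrear [0.5743 0.1665 0.0534] 0.0032
boardFL [0.4852 0.1631 0.0437] 0.0054
boardFR [0.4809 0.0823 0.0549] 0.002
lidL [0.608  0.1873 0.2027] 0.0007
lidR [0.6017 0.0493 0.2091] 0.0006
[0.44456872 0.1959924  0.05      ]
[0.4438429  0.04921782 0.05      ]
```

Emit:
carry_out(increments=[[255,[0,0,0],-6.1],[255,[0,0,0],-6.1],[255,[-25,-29,0],0],[255,[-25,-29,0],0],[255,[-25,-29,0],0],[255,[-25,-29,0],0],[255,[-25,-29,0],0],[255,[-25,-29,0],0]])

```text
time: 0.9
tool_pos: [0.2778, 0.3537, 0.219]
ee_rot: [-3.141, -0.0, 3.111]
wrist_force: [0.7, 0.4, -0.1]
width: 0.0333
finger_force: 0.0
```

Emit:
carry_out(increments=[[255,[-25,-29,0],0],[255,[-25,-29,0],0],[255,[-25,-29,0],0],[255,[-25,-29,0],0],[255,[-25,-29,0],0],[255,[-25,-29,0],0],[255,[-20,-30,0],0],[255,[0,0,0],0]])

```text
time: 1.7
tool_pos: [0.4424, 0.1428, 0.2186]
ee_rot: [-3.14, -0.001, 3.105]
wrist_force: [-0.9, 0.2, 0.5]
width: 0.0007
finger_force: 0.0
```

Emit:
carry_out(increments=[[255,[-13,-20,0],0],[255,[0,0,30],0],[255,[0,0,30],0],[255,[0,0,30],0],[255,[0,0,30],0],[255,[0,0,25],0],[255,[0,0,0],0],[255,[0,0,0],0]])

```text
time: 2.5
tool_pos: [0.4529, 0.1262, 0.0746]
ee_rot: [3.141, -0.001, 3.111]
wrist_force: [0.2, 0.5, 0.2]
width: 0.0007
finger_force: 0.0
```

```bash
python3 - <<'E'
from h import *
im=robot.snapshot("scene"); b=robot.snapshot("top")
cv2.imwrite("pics/c1.png",np.hstack([cv2.resize(im[115:265,255:385],(364,420),interpolation=2),cv2.resize(b[140:265,260:385],(420,420),interpolation=2)]))
print(proj("top",[.455,.1225,.047]),proj("scene",[.455,.1225,.047]))
E
```

```text
[311.08907721 245.18702   ] [298.68430869 243.6565088 ]
```

View pics/c1.png

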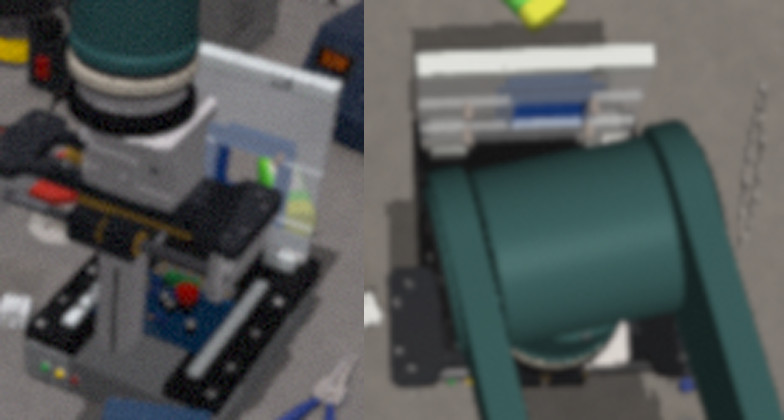

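The fingers stand centred, in front of the board's edge and clear of it; the red key is visible at (187,293).

Emit:
carry_out(increments=[[255,[0,-4,8],0],[255,[0,0,8],0],[255,[-5,0,0],0],[255,[-5,0,0],0],[255,[-5,0,0],0],[255,[-5,0,0],0],[255,[-5,0,0],0],[255,[-5,0,0],0]])

```text
time: 3.4
tool_pos: [0.4835, 0.1208, 0.0586]
ee_rot: [3.141, -0.001, 3.111]
wrist_force: [-2.0, -0.3, 1.5]
width: 0.0003
finger_force: 0.8
```

Emit:
carry_out(increments=[[255,[-3,0,0],0],[255,[-3,0,0],0],[255,[-2,0,0],0],[255,[-2,0,0],0],[255,[0,0,0],0],[255,[0,0,0],0]])

```text
time: 4.0
tool_pos: [0.4935, 0.1204, 0.0584]
ee_rot: [3.142, 0.001, 3.111]
wrist_force: [-0.1, -0.0, 0.7]
width: 0.0004
finger_force: 0.0
```

Emit:
carry_out(increments=[[255,[-2,0,0],0],[255,[-2,0,0],0],[255,[-2,0,0],0],[255,[0,0,0],0],[255,[0,0,0],0]])

```text
time: 4.5
tool_pos: [0.4995, 0.1202, 0.0585]
ee_rot: [3.141, 0.0, 3.111]
wrist_force: [0.0, -0.3, -0.2]
width: 0.0003
finger_force: 0.0
```

```bash
python3 - <<'E'
from h import *
b=red("scene",(310,200,35,30)); print(b,plane("scene",*b[0],.069))
E
```

```text
(array([327.75757576, 211.42424242]), array([15,  9,  7,  6, 33], dtype=int32)) [0.54610591 0.10616876 0.069     ]
```

Emit:
carry_out(increments=[[255,[-2,0,0],0],[255,[-2,0,0],0],[255,[0,0,0],0],[255,[0,0,0],0]])

```text
time: 4.95
tool_pos: [0.5023, 0.1201, 0.0584]
ee_rot: [-3.141, -0.002, 3.111]
wrist_force: [-4.4, 0.3, 3.6]
width: 0.0004
finger_force: 2.4
```

Emit:
carry_out(increments=[[255,[-2,0,0],0],[255,[0,0,0],0],[255,[0,0,0],0]])

```text
time: 5.25
tool_pos: [0.5025, 0.1201, 0.0583]
ee_rot: [-3.141, -0.006, 3.111]
wrist_force: [-9.2, 0.1, 6.2]
width: 0.0001
finger_force: 4.8
```

```bash
python3 - <<'E'
from h import *
b=red("scene",(310,200,35,30)); print(b,plane("scene",*b[0],.069)); print(plane("top",310,95,.1),plane("top",300,140,.03),plane("top",318,145,.03),plane("top",240,120,.1),plane("top",243,60,.18))
E
```

```text
(array([328.26666667, 210.76666667]), array([15,  9,  7,  5, 30], dtype=int32)) [0.54853382 0.10617632 0.069     ]
[0.79057118 0.10070994 0.1       ] [0.71081433 0.12745252 0.03      ] [0.69527758 0.08575217 0.03      ] [0.74096818 0.26241392 0.1       ] [0.84173573 0.24352419 0.18      ]
```

Emit:
carry_out(increments=[[255,[15,0,0],0],[255,[15,0,0],0],[255,[0,0,-40],0],[255,[0,0,-40],0],[255,[0,0,-40],0],[255,[0,0,-40],0],[255,[0,0,-40],0],[255,[0,0,0],0]])

```text
time: 6.1
tool_pos: [0.4789, 0.1214, 0.266]
ee_rot: [3.139, 0.016, 3.111]
wrist_force: [0.4, -0.3, 0.9]
width: 0.0002
finger_force: 0.0
```

Emit:
carry_out(increments=[[255,[0,0,0],0],[255,[-35,0,0],0],[255,[-35,0,0],0],[255,[-35,0,0],0],[255,[-35,0,0],0],[255,[-35,0,0],0],[255,[0,0,0],0],[255,[0,0,0],0]])

```text
time: 6.9
tool_pos: [0.6498, 0.1154, 0.2547]
ee_rot: [-3.141, -0.006, 3.11]
wrist_force: [0.2, -0.2, -0.7]
width: 0.0009
finger_force: 0.0
```

```bash
python3 - <<'E'
from h import *
im=robot.snapshot("scene"); b=robot.snapshot("top")
print(np.round(robot.get_obs()["tool_pos"],4))
cv2.imwrite("pics/c2.png",np.hstack([cv2.resize(im[85:265,235:395],(373,420),interpolation=2),cv2.resize(b[140:265,260:385],(420,420),interpolation=2)]))
E
```

```text
[0.6492 0.1157 0.2577]
```

View pics/c2.png

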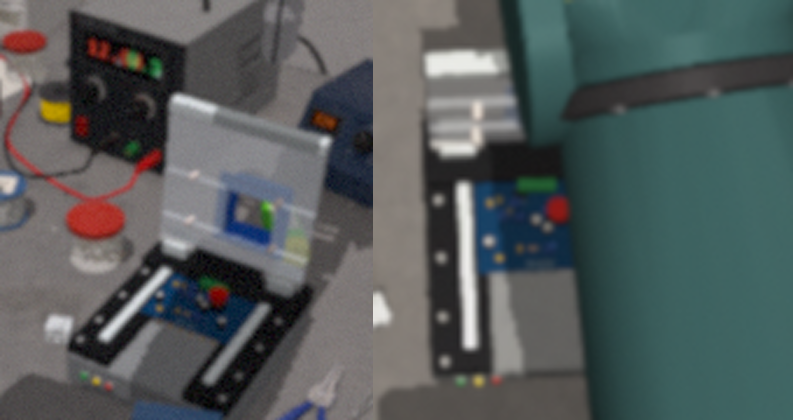

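```bash
python3 - <<'E'
from h import *
for p in([.65,.1155,.244],[.65,.1155,.34],[.602,.118,.207],[.598,.118,.066],[.5487,.1062,.07]): print(p,proj("scene",p))
E
```

```text
[0.65, 0.1155, 0.244] [353.77626746 109.29762562]
[0.65, 0.1155, 0.34] [360.25955643  59.32873816]
[0.602, 0.118, 0.207] [340.55461838 136.67580813]
[0.598, 0.118, 0.066] [332.95406746 197.31252487]
[0.5487, 0.1062, 0.07] [328.33283501 210.3267792 ]
```

Emit:
carry_out(increments=[[255,[0,3,31],0],[255,[0,0,31],0],[255,[0,0,0],0],[255,[10,0,0],0],[255,[10,0,0],0],[255,[10,0,0],0],[255,[8,0,0],0],[255,[0,0,0],0]])

```text
time: 7.8
tool_pos: [0.6117, 0.12, 0.1987]
ee_rot: [3.141, 0.003, 3.111]
wrist_force: [-0.5, -0.4, -0.0]
width: 0.0007
finger_force: 0.0
```

Emit:
carry_out(increments=[[255,[10,0,1],0],[255,[10,0,1],0],[255,[9,0,1],0],[255,[10,0,3],0],[255,[9,0,3],0],[255,[9,0,4],0],[255,[0,0,0],0]])

```text
time: 8.5
tool_pos: [0.5533, 0.1217, 0.1824]
ee_rot: [-3.142, -0.003, 3.111]
wrist_force: [0.2, -0.4, -0.2]
width: 0.0004
finger_force: 0.0
```

```bash
python3 - <<'E'
from h import *
im=robot.snapshot("scene")
cv2.imwrite("pics/c3.png",cv2.resize(im[85:265,235:395],(480,540),interpolation=2))
E
```

```text
(no output)
```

View pics/c3.png

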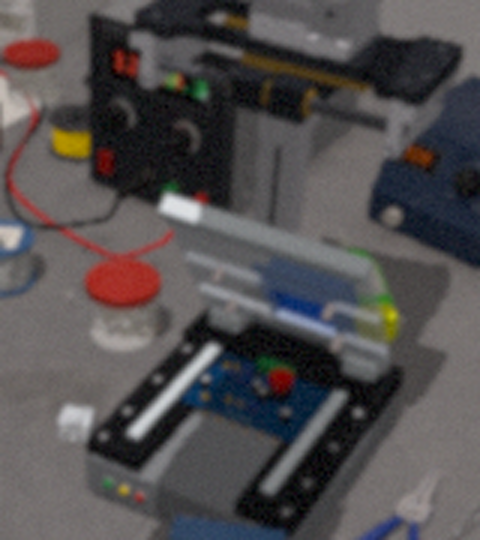

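The lid is tilted forward to about 60°, with the fingers behind it at (270,200). The board is still home, so I'll carry on along the arc.

Emit:
carry_out(increments=[[255,[8,0,6],0],[255,[8,0,6],0],[255,[8,0,7],0],[255,[7,0,7],0],[255,[6,0,8],0],[255,[6,0,8],0],[255,[0,0,0],0]])

```text
time: 9.25
tool_pos: [0.5105, 0.1228, 0.1394]
ee_rot: [-3.141, -0.004, 3.111]
wrist_force: [0.2, 0.6, -1.4]
width: 0.0003
finger_force: 0.0
```

Emit:
carry_out(increments=[[255,[4,0,9],0],[255,[4,0,9],0],[255,[4,0,9],0],[255,[2,0,9],0],[255,[2,0,9],0],[255,[1,0,8],0],[255,[0,0,0],0],[255,[0,0,0],0]])

```text
time: 10.05
tool_pos: [0.495, 0.1233, 0.088]
ee_rot: [-3.142, -0.001, 3.111]
wrist_force: [0.2, -0.6, -0.8]
width: 0.0002
finger_force: 0.0
```

Emit:
carry_out(increments=[[255,[0,0,2],0],[255,[0,0,2],0],[255,[0,0,2],0],[255,[0,0,0],0],[255,[0,0,0],0]])

```text
time: 10.55
tool_pos: [0.4957, 0.1234, 0.0852]
ee_rot: [3.141, 0.002, 3.111]
wrist_force: [-3.9, 0.6, 11.0]
width: 0.0001
finger_force: 5.0
```

Emit:
carry_out(increments=[[255,[0,0,2],0],[255,[0,0,0],0],[255,[0,0,-30],0],[255,[0,0,-35],0],[255,[-27,-8,0],0],[255,[-27,-8,0],0],[255,[0,0,0],0],[255,[0,0,0],0]])

```text
time: 11.35
tool_pos: [0.5486, 0.1056, 0.145]
ee_rot: [3.141, -0.001, 3.11]
wrist_force: [-0.8, 0.4, 0.1]
width: 0.0001
finger_force: 0.0
```

```bash
python3 - <<'E'
from h import *
im=robot.snapshot("scene"); p=robot.get_obs()["tool_pos"]; print(p)
q=np.array([.5486,.1062,.095]); ex=np.array([.9995,-.0314,0]);ey=np.array([.0314,.9995,0])
o=cv2.resize(im[135:265,255:385],(585,585),interpolation=2)
for z in(0,):
  pts=[(proj("scene",q+.023*(a*ex+b*ey))-[255,135])*4.5 for a,b in((1,1),(1,-1),(-1,-1),(-1,1))]
  cv2.polylines(o,[np.int32(pts)],True,(0,255,255),1)
cv2.imwrite("pics/c4.png",o); print(np.round((proj("scene",p-[0,0,.014])-[255,135])*4.5))
E
```

```text
[0.54810786 0.10580967 0.14499038]
[342. 228.]
```

View pics/c4.png

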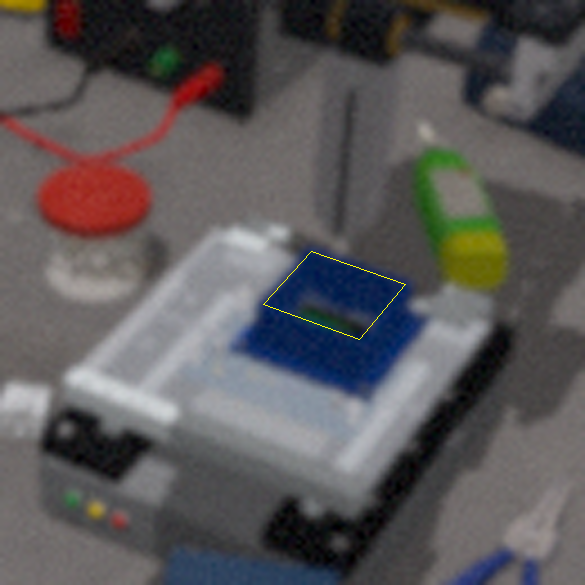

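The lid is shut, and the predicted well mouth (yellow) matches the blue collar, with the finger above it. Descending now.

Emit:
carry_out(increments=[[255,[0,0,12],0],[255,[0,0,12],0],[255,[0,0,12],0],[255,[0,0,12],0],[255,[0,0,8],0],[255,[0,0,0],0],[255,[0,0,0],0]])

```text
time: 12.1
tool_pos: [0.5488, 0.1057, 0.0893]
ee_rot: [3.142, -0.0, 3.111]
wrist_force: [-0.8, 0.3, 0.6]
width: 0.0009
finger_force: 0.0
```

Emit:
carry_out(increments=[[255,[0,0,2],0],[255,[0,0,2],0],[255,[0,0,2],0],[255,[0,0,0],0],[255,[0,0,0],0]])

```text
time: 12.6
tool_pos: [0.5491, 0.1057, 0.084]
ee_rot: [3.141, 0.001, 3.111]
wrist_force: [-0.4, -0.8, 1.8]
width: 0.0006
finger_force: 0.8
```

Contact at the expected height; press on to the stop.

Emit:
carry_out(increments=[[255,[0,0,2],0],[255,[0,0,2],0],[255,[0,0,2],0],[255,[0,0,1],0],[255,[0,0,0],0],[255,[0,0,0],0]])

```text
time: 13.2
tool_pos: [0.5492, 0.1057, 0.0798]
ee_rot: [3.141, 0.002, 3.111]
wrist_force: [-4.8, -1.3, 14.5]
width: 0.0001
finger_force: 7.1
```

Emit:
carry_out(increments=[[255,[0,0,0],0],[255,[0,0,0],0],[255,[0,0,0],0],[255,[0,0,0],0],[255,[0,0,0],0],[255,[0,0,0],0],[255,[0,0,0],0],[255,[0,0,0],0]])

```text
time: 14.0
tool_pos: [0.5492, 0.1058, 0.0797]
ee_rot: [3.141, 0.002, 3.111]
wrist_force: [-5.3, -0.4, 13.9]
width: 0.0008
finger_force: 7.1
```

Emit:
carry_out(increments=[[255,[0,0,-8],0],[255,[0,0,-15],0],[255,[0,0,-30],0],[255,[0,0,-40],0],[255,[0,0,-40],0],[255,[0,0,-10],0],[255,[40,0,0],0],[255,[40,0,0],0]])

```text
time: 14.8
tool_pos: [0.4681, 0.1081, 0.2183]
ee_rot: [-3.142, -0.002, 3.11]
wrist_force: [-1.0, 0.3, -0.3]
width: 0.0005
finger_force: 0.0
```

Emit:
carry_out(increments=[[255,[40,0,0],0],[255,[40,0,0],0],[255,[30,20,0],0],[255,[0,30,0],0],[255,[0,40,0],0],[255,[0,40,0],0],[255,[0,40,0],0],[255,[0,0,0],0]])

```text
time: 15.6
tool_pos: [0.363, 0.2846, 0.2178]
ee_rot: [-3.142, -0.003, 3.116]
wrist_force: [-0.1, 0.0, -0.3]
width: 0.0004
finger_force: 0.0
```

```bash
python3 - <<'E'
from h import *
im=robot.snapshot("scene"); b=robot.snapshot("top")
cv2.imwrite("pics/c5.png",np.hstack([cv2.resize(im[125:300,235:410],(400,400),interpolation=2),cv2.resize(b[130:265,260:395],(400,400),interpolation=2)]))
E
```

```text
(no output)
```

View pics/c5.png

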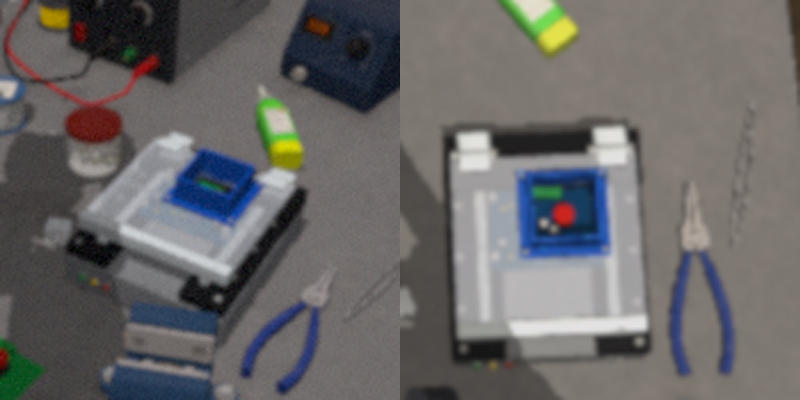

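The lid is shut, the key is centred in the well at (565,213), the board is home and the neighbouring items are undisturbed.

```bash
python3 -c "
from bench import robot
print(robot.close_job())"
```

```text
the job is handed in; nothing more can be done
None
```

I pushed the board home, shut the lid and held the reset key right down for about a second before letting go, then handed the job in at about 16 s; the last pictures showed the lid shut, the board home and the pliers, tweezers, plug and tub where they were.

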